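Set and clamp the sliding leg of the bar length stop

TASK

Clear the two steel bar stubs off the grey bed into the open scrap bin. Then draw the sprung sliding leg out along the bed, its cam lever still open, until its pointer is in line with the index tab on the bed's edge, and while holding the leg there swing the cam lever fully closed against it. Finish still gripping leg and closed lever between the fingers with the pointer in line with the tab: do not let go, and leave the other things on the bench undisturbed.

Things in the scene. Friction and masses are not known exactly. Their poses are not given: they have to be found in the camera images.
- bed: Grey length-stop bed, a flat slab fixed to the bench, 360 (x) x 130 (y) x 25 mm high. Origin: centre of its underside, on the bench. Its x axis is the way the leg is drawn out, roughly away from the robot. Low steel blocks on its ends: far one centred at x +168, 18 mm thick, top 47 mm above the bench; near one at x -170, top 45 mm.
- leg: Sliding aluminium leg. Origin on the bed's top (25 mm above bench); axes as bed's. Bar 90 (x) x 16 (y) x 50 mm high; cross plate at its far end (x +45 to +53, y -50 to +8, 49 high): a finger beside the bar at -y can push the plate in +x. Slides in x, 0 to 160 mm from its start; a spring pulls it back (2 to 4.5 N): it runs back if let go. The closed cam alone does not hold it.
- leg_pinch (a point): Where to pinch leg and lever together from above: leg frame x +32, y +5.5, z +31 mm (56 above the bench), 13 mm behind the near face of the cross plate, midway between the bar's -y face and the closed lever's +y face (27 mm apart). Bar and plate reach 19 mm higher. A hand centred here must open 76 mm to straddle bar and open lever.
- lever (a joint): Angle of the black cam lever about its upright pivot, rad: 0 = fully closed, flat along the bar's +y side; 0.24 to 0.30 = open at the start, tip swung out to +y. Stays where left; about 5 N at the tip moves it. Pivot: leg frame x -40, y +15; lever 85 mm long from there towards the cross plate, 8 mm thick, 14 to 42 mm above the bed.
- leg_pointer (a point): Tip of the small steel pointer, 6 mm wide, that sticks out in -y from the foot of the cross plate (leg frame x +49, y -68, z +4 mm).
- mark: Index tab, the length mark: small fixed steel block 12 (x) x 18 (y) x 27 mm high standing against the bed's -y edge. Origin: centre of its underside; axes as the bed's. The pointer is in line when its x in this frame is 0. At the start the tab lies 60 to 125 mm ahead of the pointer.
- stub_round: Offcut: round steel bar stub, 30 mm diameter, 40 mm high, about 0.2 kg, standing on the bed in the leg's way. Origin: centre of its underside.
- stub_square: Offcut: square steel bar stub, 26 x 26 mm, 42 mm high, about 0.2 kg, standing on the bed. Origin: centre of its underside, axes along its sides.
- bin: Scrap bin: open bare steel tray fixed to the bench, 160 x 160 mm, 60 mm high, walls and floor 5 mm. Origin: centre of its underside. It stands to the left or the right of the bed, a closed case on the other side.
- case: Bystander: closed grey instrument case, 160 x 150 x 65 mm high, fixed. Origin: centre of its underside.
- bottle: Bystander: white bottle, 56 mm diameter, 140 mm high, standing loose. Origin: centre of its underside.
- blower: Bystander: rubber blower bulb standing on its base, 64 mm diameter, 100 mm high with its nozzle. Origin: centre of its underside.

How it is judged:
On the way, in this order (a step that is already met when the one before it is completed fails the run):
1. both stubs lie in the scrap bin (x of stub_round in the frame of bin between -0.078 and 0.078 m and y of stub_round in the frame of bin between -0.078 and 0.078 m and height (world z) of each of stub_round, stub_square below 0.05 m and x of stub_square in the frame of bin between -0.078 and 0.078 m and y of stub_square in the frame of bin between -0.078 and 0.078 m), for 0.2 s.
2. the leg is held with its pointer in line with the tab while the lever is still open (not (x of leg_pointer in the frame of mark below -0.006 m or x of leg_pointer in the frame of mark above 0.006 m) and contact force between the fingers and leg above 1 N and value of joint lever above 0.15 rad), for 0.2 s.
3. the lever is closed while the leg is held at the tab (not (x of leg_pointer in the frame of mark below -0.006 m or x of leg_pointer in the frame of mark above 0.006 m) and contact force between the fingers and leg above 1 N and value of joint lever below 0.04 rad), for 0.2 s.
At the end, for the whole second after the job is handed in: Both stubs are in the bin, the pointer is within 6 mm of the index tab's middle along the bed, the lever is closed to under 0.04 rad, the leg is still, and the fingers still grip leg and lever with more than 6 N, the grasp point within 45 mm of site leg_pinch (all of step 1 and not (x of leg_pointer in the frame of mark below -0.006 m or x of leg_pointer in the frame of mark above 0.006 m) and value of joint lever below 0.04 rad and contact force between the fingers and leg above 6 N and linear speed of leg below 0.01 m/s and distance between the grasp point and leg_pinch below 0.045 m); the arm keeps its last pose, push and grip.
It fails at once if the lever was closed more than halfway while the pointer was over 12 mm from the tab (value of joint lever below 0.1 rad and (x of leg_pointer in the frame of mark below -0.012 m or x of leg_pointer in the frame of mark above 0.012 m)).
It fails at once if the bottle was disturbed by more than 30 mm (distance of bottle from where it was at the start of the episode above 0.03 m).
It fails at once if the blower was disturbed by more than 30 mm (distance of blower from where it was at the start of the episode above 0.03 m).
It also fails if it takes over 72 s, if anything falls off the work surface, if the arm or the gripper's body presses on something with over 40 N, if the wrist force passes 120 N, or if a joint passes its speed limit or range.

ROBOT

A 6-joint arm with a two-finger parallel gripper is mounted at the origin on the work surface. World frame = base frame: x ahead of the robot, y to its left, z up, the work surface at z = 0. Lengths are in m, angles in rad, forces in N, time in s.
With the tool pointing down it reaches from about 0.225 to 0.875 m from the base axis. Payload 3.4 kg.
Tool frame: the origin (TCP) lies between the finger pads; the fingertips stand 8 mm ahead of it and the grasp point (between the pads) lies 11 mm behind it; z points along the fingers, y is the line along which they close (so a half turn about z gives the same grasp; the last joint's range is limited). The gripper opens to 85 mm and grips with 20 to 120 N. Pads are 22 mm wide; open, the fingers measure 114 mm over their backs; the gripper's body (76 mm by 85 mm) begins 54 mm behind the grasp point. The pads swing forward as they close: fully open they stand 13 mm farther back than shut.
Start: joints at [1.21, 0.276, 1.505, -0, 1.361, -0.121], TCP at [0.137, 0.559, 0.239] pointing down, gripper open.
Joint ranges: [-2.89, 2.89], [-0.75, 2.08], [0.22, 2.7], [-1.18, 4.32], [0.11, 2.71], [-2.7, 2.7]. Speed limits (rad/s): [2.57, 2.57, 3.14, 3.14, 3.14, 3.14].

INTERFACE

Orientations are given as a unit quaternion [w, x, y, z].
In Python, from rig import manip gives the robot as it stands.
- The arm moves only by the tool move_arm, never from a script. Its argument "deltas" is a list that holds one entry, the list of rows, each a list of 5 numbers: the shift along the tool's x, y, z normalised to -1 to 1, where 1 is 80 cm, then the turn about the tool's z normalised to -1 to 1, where 1 is 120 degrees, then the closure, from -1 (fully open) to 1 (shut). In form: [[[tx, ty, tz, twist, grip], ...]]. A call has 1 to 12 rows; each row is the pose to reach, as a shift and turn from the pose commanded when the call began, along the tool's axes at that moment; what a row does not reach only later rows make up. A row lasts 1/10 s, in which the tool goes at most 50 mm and 8.59 degrees, less where a joint would pass 70% of its speed; a pose out of reach is approached as far as the arm can. A call with a number of a shift or a turn outside -1 to 1 is refused whole. A call with a gripper value outside its range is refused whole. The fingers move at their own pace and stop on an object; "squeeze" is the grip in N (left out, the last holds). Time passes only in rows, so rows that repeat a pose let the fingers close. It gives the time, the measured TCP pose, the force, the opening and the grip force at its end, in the units of the state.
- manip.get_state(): the state, without advancing time (a new reading comes with each control period).
- manip.get_image(name): name is "scene" or "top"; returns the picture (384x512x3 uint8, red, green, blue); there is no depth.
- manip.camera_params(name): a dict with "fx", "fy", "cx", "cy" (pixels), "dist" ([k1, k2, p1, p2, k3] as OpenCV has them; the pictures are not rectified), "R" (3x3) and "t" (3): a world point X has camera coordinates R X + t. Camera axes: x right, y down, z forward; pixel columns grow to the right and rows downward; lengths in m; the calibration is good to about 2 mm. A picture is of the moment at which its call begins. camera_params takes no time and is no camera call.
- manip.sign_off(): hands the job in; it is judged then, once.
The state is a dict: "clock": time; "qpos": joint angles; "qd": joint speeds; "effort": joint torques, N m; "position": TCP position; "ee_rot": TCP orientation; "contact_force": force on the tool from outside, world axes, zero at the start; "moment": the same for the moment, N m; "width": finger opening in m; "gripper_force": force on a finger pad.
Only numpy, scipy, OpenCV 4.12 (cv2) and the standard library are available. Lean on these libraries where they do the work, as an engineer would, in place of code of your own. Each camera call takes 0.05 s, during which the arm holds its last target. There are 200 camera calls.

## Working session

There is one attempt and no reset: what is moved stays moved. The work goes in short steps, Python scripts to look and compute and a tool call to move; the robot and the scene stay as the last step left them, time stands still between calls to the robot, and variables do not carry over. Pictures are saved under pics/ and viewed, at most 10 in all, crops included, and the job is handed in when it is done.

Besides the shell and the picture viewer there is one more tool, called after "Emit:" as name(argument=value, ...), one argument or row to a line, values as JSON. move_arm: Moves the arm, as the interface text tells. Scaled input: -1 to 1 covers 80 cm each way for a shift and 120 degrees each way for a turn. Its arguments: {"type":"object","properties":{"deltas":{"type":"array","items":{"type":"array","items":{"type":"array","items":{"type":"number","minimum":-1,"maximum":1}}}},"squeeze":{"type":"number"}},"required":["deltas"]}

```bash
mkdir -p pics; ls; cat > h.py <<'E'
import numpy as np, cv2
from rig import manip
def cam(n):
    p=manip.camera_params(n); K=np.array([[p['fx'],0,p['cx']],[0,p['fy'],p['cy']],[0,0,1.]])
    return K,np.array(p['dist'],float),np.array(p['R']),np.array(p['t'])
def ray(n,uv):
    K,d,R,t=cam(n); u=cv2.undistortPoints(np.array(uv,float).reshape(-1,1,2),K,d).reshape(-1,2)
    return -R.T@t, np.c_[u,np.ones(len(u))]@R
def onz(n,uv,z):
    c,r=ray(n,uv); return c+r*((z-c[2])/r[:,2])[:,None]
def proj(n,X):
    K,d,R,t=cam(n); return cv2.projectPoints(np.array(X,float).reshape(-1,1,3),cv2.Rodrigues(R)[0],t,K,d)[0].reshape(-1,2)
def tri(uv1,uv2):
    A=[];b=[]
    for n,uv in(('top',uv1),('scene',uv2)):
        c,r=ray(n,[uv]); r=r[0]/np.linalg.norm(r[0]); P=np.eye(3)-np.outer(r,r);A.append(P);b.append(P@c)
    return np.linalg.lstsq(np.vstack(A),np.hstack(b),rcond=None)[0]
def snap(n,f):
    im=cv2.cvtColor(manip.get_image(n),cv2.COLOR_RGB2BGR); cv2.imwrite(f'pics/{f}.png',im); return im
E
python3 - <<'E'
from h import *
for n in('top','scene'):
    im=snap(n,n+'0'); cv2.imwrite(f'pics/{n}0b.png',cv2.resize(im,(800,600),interpolation=cv2.INTER_CUBIC))
    p=manip.camera_params(n); K,d,R,t=cam(n); print(n,p['fx'],d,-R.T@t,R[2])
print(manip.get_state())
E
```

```text
pics
top 400.5768627435956 [-0.00329443  0.          0.          0.          0.        ] [ 0.41395848 -0.0143761   1.07563402] [ 1.54315563e-01 -5.38210766e-04 -9.88021466e-01]
scene 396.86628336377873 [-0.09387221  0.          0.          0.          0.        ] [0.91735006 0.65475953 0.78229773] [-0.34011005 -0.64349966 -0.68573561]
{'clock': 0.1, 'qpos': array([ 1.20999677e+00,  2.76506646e-01,  1.50601716e+00,  4.94734456e-05,
        1.36069290e+00, -1.21005326e-01]), 'qd': array([-0.00058186, -0.00025716, -0.00393552,  0.00038328, -0.0014898 ,
        0.00018098]), 'effort': array([ 4.76520690e-04, -4.17708778e+01, -2.46400416e+01, -1.46692009e-04,
        5.85646936e-03,  1.90569114e-05]), 'position': array([0.13639167, 0.55811561, 0.23853628]), 'ee_rot': array([-2.17222638e-04,  1.19615165e-01,  9.92820000e-01, -7.82806879e-04]), 'contact_force': array([-0.27947308, -0.08681117,  0.88291195]), 'moment': array([-0.01594099,  0.00182242,  0.00488507]), 'gripper_force': 0.0, 'width': 0.08541098038369796}
```

View pics/top0b.png

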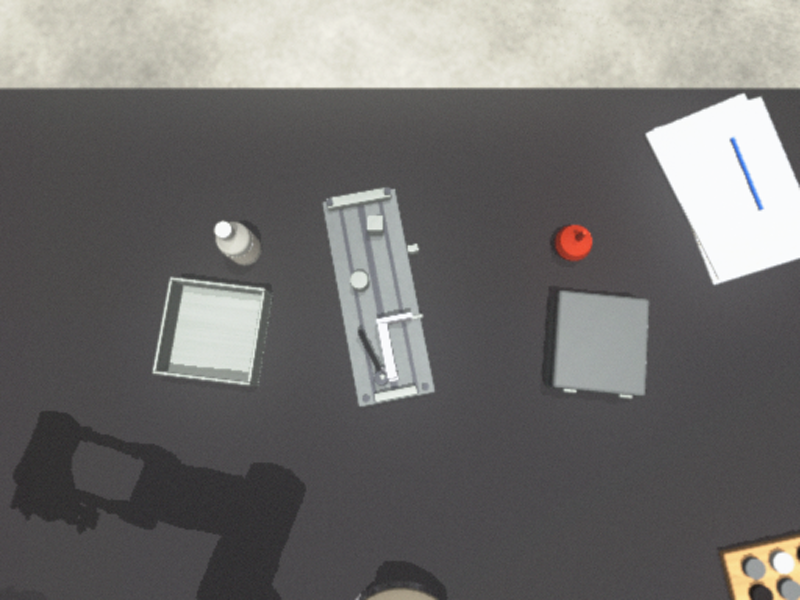

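View pics/scene0b.png

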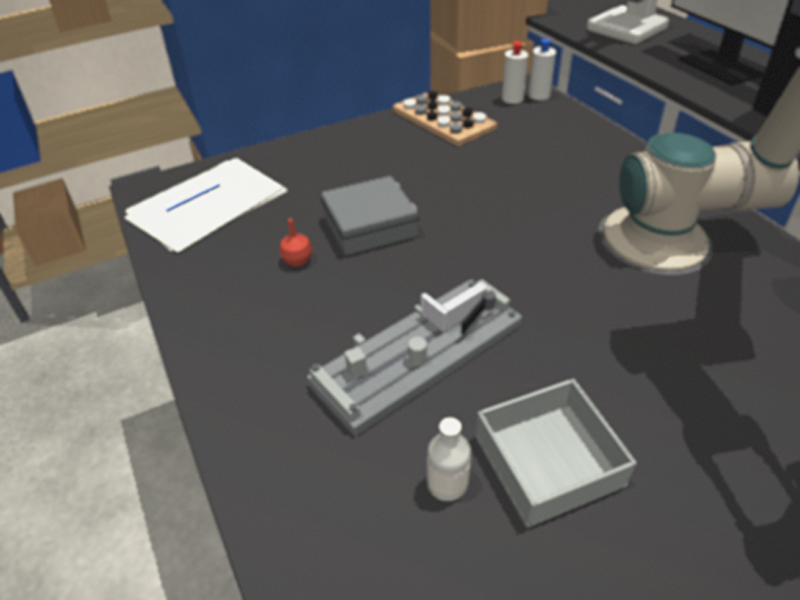

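The top view shows the bin left of the bed (800-px frame: bin ~(212,332), round stub (359,280), square (375,223), tab (413,247), pointer (421,316), lever from (381,378) to (360,330)). The scene view agrees. I'll enlarge the bed area in both.

```bash
python3 - <<'E'
from h import *
def crop(f,x,y,w,h,s):
    im=cv2.imread(f'pics/{f}.png')[y:y+h,x:x+w]; im=cv2.resize(im,None,fx=s,fy=s,interpolation=cv2.INTER_CUBIC)
    for u in range(-(-x//10)*10,x+w,10):
        cv2.line(im,((u-x)*s,0),((u-x)*s,6 if u%50 else 16),(0,255,255),1)
        if u%20==0: cv2.putText(im,str(u),((u-x)*s,26),0,.35,(0,255,255),1)
    for v in range(-(-y//10)*10,y+h,10):
        cv2.line(im,(0,(v-y)*s),(6,(v-y)*s),(0,255,255),1)
        if v%20==0: cv2.putText(im,str(v),(8,(v-y)*s+4),0,.35,(0,255,255),1)
    return im
a=crop('top0',200,115,85,148,4); b=crop('scene0',190,170,150,110,3)
c=np.zeros((600,800,3),np.uint8); c[:a.shape[0],:a.shape[1]]=a; c[:b.shape[0],345:345+b.shape[1]]=b; cv2.imwrite('pics/comp.png',c)
E
```

```text
(no output)
```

View pics/comp.png

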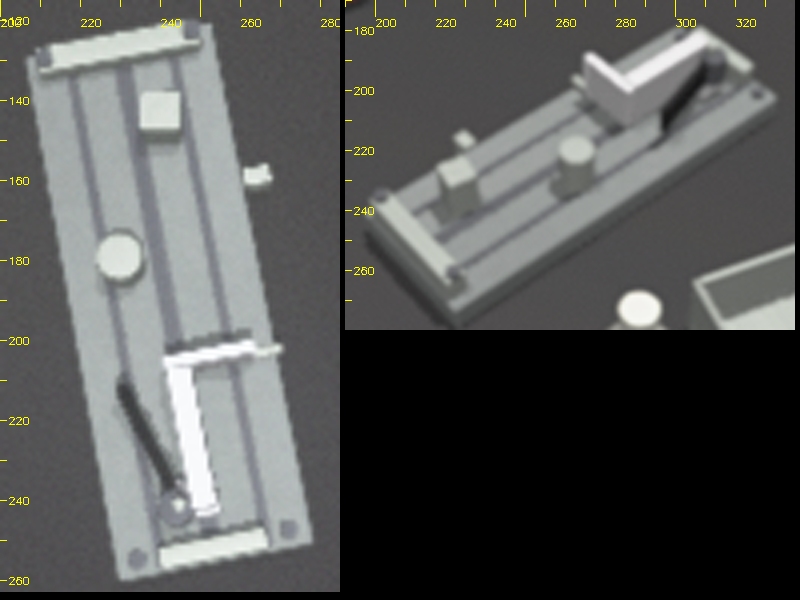

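Bed corners, stubs, tab, pointer (tip ~(270,202) in top pixels) and lever are clear. Computing positions.

```bash
python3 - <<'E'
from h import *
np.set_printoptions(precision=4,suppress=True)
C=onz('top',[[206.7,129.5],[253.2,121.2],[278.2,250.7],[230,260]],.025); print('bed',C)
ctr=C.mean(0); ax=(C[0]+C[1]-C[2]-C[3]);ax/=np.linalg.norm(ax); print('ctr',ctr,'yaw deg',np.degrees(np.arctan2(ax[1],ax[0])))
ay=np.array([-ax[1],ax[0],0]);print('len',np.linalg.norm(C[0]-C[3]),np.linalg.norm(C[0]-C[1]))
def show(k,X): d=X-ctr; print(k,X,'bed xy',d@ax,d@ay)
for k,a,b in(('round',(229.7,178.5),(266.7,219.3)),('sq',(240,142.5),(227.3,226.7)),('tab',(264.2,158.7),(229.7,216.3))): show(k+' tri',tri(a,b))
show('round',onz('top',[[229.7,178.5]],.065)[0]);show('sq',onz('top',[[240,142.5]],.067)[0]);show('tab',onz('top',[[264.2,158.7]],.027)[0])
show('ptr',onz('top',[[270.2,202.2]],.029)[0]);show('pivot',onz('top',[[244,241]],.067)[0]);show('levtip',onz('top',[[230.5,210]],.067)[0])
show('plate top -y end',onz('top',[[263.5,201]],.074)[0]);show('bar far',onz('top',[[241,205]],.074)[0]);show('bar near',onz('top',[[251.3,243.5]],.074)[0])
B=onz('top',np.array([[172,279],[270,290],[250,384],[153,373]])/1.5625,.06);print('bin',B.mean(0),B)
show('bottle top',onz('top',[[223/1.5625,229/1.5625]],.14)[0])
# angle of square
im=cv2.imread('pics/top0.png')[130:160,228:252]; g=im.min(2); m=(g>205).astype(np.uint8)
for c in cv2.findContours(m,0,2)[0]:
    if cv2.contourArea(c)>30: print(cv2.minAreaRect(c))
# bright blobs in tab/pointer
I=cv2.imread('pics/top0.png').min(2)
print(I[196:208,258:276]); print(I[154:164,258:272])
E
```

```text
bed [[ 0.7463  0.1365  0.025 ]
 [ 0.7697  0.0101  0.025 ]
 [ 0.4203 -0.0559  0.025 ]
 [ 0.3965  0.0689  0.025 ]]
ctr [0.5832 0.0399 0.025 ] yaw deg 10.821002442876654
len 0.35623947611242196 0.1285423353733729
round tri [0.6031 0.0694 0.0634] bed xy 0.02511385168276808 0.025211012950069483
sq tri [0.6983 0.0438 0.0636] bed xy 0.1138063796762214 -0.01779102599346202
tab tri [ 0.665  -0.0197  0.0238] bed xy 0.0691193610447399 -0.07388160767635829
round [0.6033 0.069  0.065 ] bed xy 0.025156276844231225 0.024789888795815396
sq [0.698  0.0433 0.067 ] bed xy 0.11334674943728837 -0.018271191284560683
tab [ 0.6644 -0.0198  0.027 ] bed xy 0.06853129997665379 -0.07386481901285764
ptr [ 0.5465 -0.0354  0.029 ] bed xy -0.050165045329388216 -0.06713643378180441
pivot [0.444  0.0311 0.067 ] bed xy -0.13836033672620907 0.01749362342092795
levtip [0.5219 0.0658 0.067 ] bed xy -0.055392060915362334 0.03693923276023547
plate top -y end [ 0.5439 -0.0176  0.074 ] bed xy -0.04942837091099003 -0.04917174424810262
bar far [0.5337 0.039  0.074 ] bed xy -0.048753440570436776 0.008355579133340972
bar near [0
[... 1097 characters left out ...]
 172 147  95  85  86  86  86  83]
 [117 126 150 162 170 175 178 178 177 176 171 152  93  86  83  87  83  84]]
[[165 111  87  83  83  83  83  78  80  84  84  80  83  83]
 [171 127  89  86  82  82  90  98  99  84  82  83  82  83]
 [175 151  99 107  99 104 137 186 201 109  83  78  80  82]
 [172 155 128 207 201 203 210 216 209 123  84  80  80  83]
 [175 160 131 218 220 222 222 222 213 156  97  82  83  83]
 [172 170 146 219 223 224 224 219 216 206 108  82  83  82]
 [175 171 146 194 222 224 221 188 154 139  90  83  81  78]
 [176 172 153 131 137 141 137 123 112  98  86  82  80  82]
 [177 170 152 102 102 106 106  95  93  90  82  85  83  79]
 [178 175 160  95  87  83  82  77  80  84  83  83  83  80]]
```

```bash
cat >> h.py <<'E'
from scipy.spatial.transform import Rotation as Ro
def plan(*targets):
    """each target (x,y,z,psi_deg of tool y) -> normalised row"""
    s=manip.get_state(); q=s['ee_rot']; R=Ro.from_quat([q[1],q[2],q[3],q[0]]).as_matrix()
    psi=np.degrees(np.arctan2(R[1,1],R[0,1])); p=s['position']; print('t',s['clock'],'pos',p.round(4),'psi',round(psi,2),'w',round(s['width'],4),'F',s['contact_force'].round(1))
    for x,y,z,ps in targets:
        d=R.T@(np.array([x,y,z])-p); print((d/.8).round(4),round(-(ps-psi)/120,4))
E
python3 -c "
from h import *
plan((.603,.069,.16,90))"
```

```text
t 0.1 pos [0.1364 0.5581 0.2385] psi 76.26 w 0.0854 F [-0.3 -0.1  0.9]
[-0.7118 -0.4552  0.0987] -0.1145
```

Emit:
move_arm(
  deltas=[
    [[-0.7118,-0.4552,0.0987,-0.1145,-1],[-0.7118,-0.4552,0.0987,-0.1145,-1],[-0.7118,-0.4552,0.0987,-0.1145,-1],[-0.7118,-0.4552,0.0987,-0.1145,-1],[-0.7118,-0.4552,0.0987,-0.1145,-1],[-0.7118,-0.4552,0.0987,-0.1145,-1],[-0.7118,-0.4552,0.0987,-0.1145,-1],[-0.7118,-0.4552,0.0987,-0.1145,-1],[-0.7118,-0.4552,0.0987,-0.1145,-1],[-0.7118,-0.4552,0.0987,-0.1145,-1],[-0.7118,-0.4552,0.0987,-0.1145,-1],[-0.7118,-0.4552,0.0987,-0.1145,-1]],
  ],
  squeeze=40,
)

```text
clock: 1.3
position: [0.5472, 0.1275, 0.1694]
ee_rot: [-0.0, 0.0, 1.0, 0.0]
contact_force: [0.9, 0.8, 0.1]
width: 0.0853
gripper_force: 0.0
```

```bash
python3 -c "
from h import *
plan((.603,.069,.16,90))"
```

```text
t 1.3 pos [0.5472 0.1275 0.1694] psi 89.97 w 0.0853 F [0.9 0.8 0.1]
[-0.0698 -0.0731  0.0117] -0.0002
```

Emit:
move_arm(
  deltas=[
    [[-0.07,-0.073,0.012,0,-1],[-0.07,-0.073,0.012,0,-1],[-0.07,-0.073,0.012,0,-1],[-0.07,-0.073,0.012,0,-1]],
  ],
)

```text
clock: 1.7
position: [0.6019, 0.0704, 0.1594]
ee_rot: [-0.001, 0.001, 1.0, 0.0]
contact_force: [0.5, 0.4, -0.4]
width: 0.0856
gripper_force: 0.0
```

```bash
python3 - <<'E'
from h import *
a=snap('top','t1'); b=snap('scene','s1')
f=lambda im,x,y:cv2.resize(im[y:y+150,x:x+100],None,fx=4,fy=4,interpolation=cv2.INTER_CUBIC)
cv2.imwrite('pics/c1.png',np.hstack([f(a,190,100),f(b,225,140)]))
plan((.603,.069,.042,90))
E
```

```text
t 1.8 pos [0.6012 0.0716 0.1601] psi 90.03 w 0.0852 F [-0.1 -0.  -0.3]
[-0.0024 -0.0034  0.1477] 0.0003
```

View pics/c1.png

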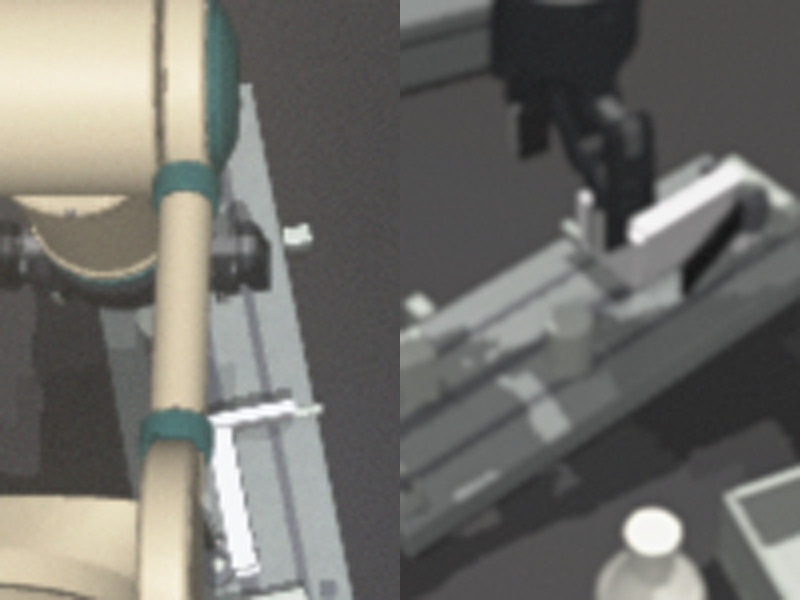

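The top picture shows the arm above the bed, with tab (~(264,159)) and pointer (~(270,202)) still visible; the scene view shows the round stub clear below the open fingers. Descend and grip.

Emit:
move_arm(
  deltas=[
    [[-0.002,-0.003,0.05,0,-1],[-0.002,-0.003,0.1,0,-1],[-0.002,-0.003,0.13,0,-1],[-0.002,-0.003,0.1475,0,-1],[-0.002,-0.003,0.1475,0,-1],[-0.002,-0.003,0.1475,0,1],[-0.002,-0.003,0.1475,0,1],[-0.002,-0.003,0.1475,0,1],[-0.002,-0.003,0.1475,0,1],[-0.002,-0.003,0.1475,0,1],[-0.002,-0.003,0.1475,0,1],[-0.002,-0.003,0.1475,0,1]],
  ],
)

```text
clock: 3.0
position: [0.6046, 0.0686, 0.0436]
ee_rot: [0.001, 0.0, 1.0, 0.0]
contact_force: [-0.4, 1.7, 6.4]
width: 0.0288
gripper_force: 39.5
```

```bash
python3 -c "
from h import *
plan((.603,.069,.15,90),(.49,.309,.15,90))"
```

```text
t 3.0 pos [0.6046 0.0686 0.0436] psi 89.98 w 0.0288 F [-0.4  1.7  6.4]
[ 0.0018  0.0005 -0.1329] -0.0002
[ 0.1431  0.3005 -0.1331] -0.0002
```

Emit:
move_arm(
  deltas=[
    [[0.002,0,-0.06,0,1],[0.002,0,-0.12,0,1],[0.03,0.04,-0.133,0,1],[0.143,0.3,-0.133,0,1],[0.143,0.3,-0.133,0,1],[0.143,0.3,-0.133,0,1],[0.143,0.3,-0.133,0,1],[0.143,0.3,-0.133,0,1],[0.143,0.3,-0.133,0,1],[0.143,0.3,-0.133,0,1]],
  ],
)

```text
clock: 4.0
position: [0.4889, 0.3086, 0.1483]
ee_rot: [-0.0, -0.001, 1.0, -0.001]
contact_force: [0.0, 0.1, -2.7]
width: 0.029
gripper_force: 40.5
```

```bash
python3 -c "
from h import *
plan((.49,.309,.03,90))"
```

```text
t 4.0 pos [0.4889 0.3086 0.1483] psi 90.11 w 0.029 F [ 0.   0.1 -2.7]
[-0.0015  0.0007  0.1479] 0.0009
```

Emit:
move_arm(
  deltas=[
    [[0,0,0.05,0,1],[0,0,0.1,0,1],[0,0,0.13,0,1],[0,0,0.144,0,1],[0,0,0.144,0,1],[0,0,0.144,0,-1],[0,0,0.144,0,-1],[0,0,0.144,0,-1],[0,0,0.144,0,-1],[0,0,0.144,0,-1],[0,0,0.09,0,-1],[0,0,0.03,0,-1]],
  ],
)

```text
clock: 5.2
position: [0.488, 0.3079, 0.1241]
ee_rot: [-0.002, -0.0, 1.0, -0.001]
contact_force: [1.2, 0.7, 0.7]
width: 0.0852
gripper_force: 0.0
```

```bash
python3 -c "
from h import *
plan((.49,.309,.16,90),(.6,.069,.16,90),(.698,.0435,.16,90))"
```

```text
t 5.2 pos [0.488  0.3079 0.1241] psi 90.01 w 0.0852 F [1.2 0.7 0.7]
[-0.0023  0.0013 -0.0448] 0.0001
[-0.1397 -0.2987 -0.0448] 0.0001
[-0.2622 -0.3306 -0.0453] 0.0001
```

Emit:
move_arm(
  deltas=[
    [[0,0,-0.045,0,-1],[-0.14,-0.3,-0.045,0,-1],[-0.14,-0.3,-0.045,0,-1],[-0.14,-0.3,-0.045,0,-1],[-0.14,-0.3,-0.045,0,-1],[-0.14,-0.3,-0.045,0,-1],[-0.14,-0.3,-0.045,0,-1],[-0.262,-0.331,-0.045,0,-1],[-0.262,-0.331,-0.045,0,-1],[-0.262,-0.331,-0.045,0,-1],[-0.262,-0.331,-0.045,0,-1],[-0.262,-0.331,-0.045,0,-1]],
  ],
)

```text
clock: 6.4
position: [0.6977, 0.0446, 0.1605]
ee_rot: [-0.001, -0.0, 1.0, 0.0]
contact_force: [-0.3, 0.3, 0.5]
width: 0.0852
gripper_force: 0.0
```

```bash
python3 -c "
from h import *
plan((.698,.0435,.042,90))
a=snap('top','t2'); b=snap('scene','s2')
cv2.imwrite('pics/c2.png',np.hstack([cv2.resize(a[150:280,80:280],None,fx=2,fy=2),cv2.resize(b[180:340,190:410],None,fx=1.8,fy=1.8)[:260]]))"
```

```text
t 6.4 pos [0.6977 0.0446 0.1605] psi 90.04 w 0.0852 F [-0.3  0.3  0.5]
[-0.0007 -0.0015  0.1481] 0.0004
```

View pics/c2.png

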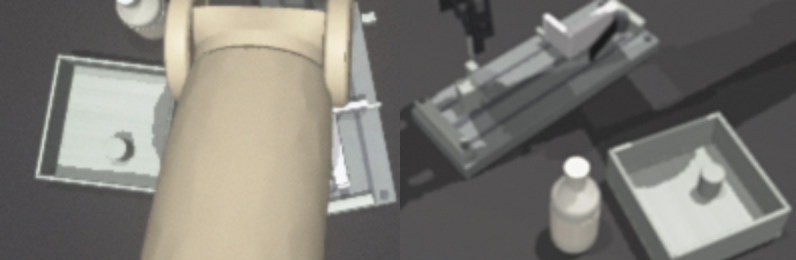

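The round stub stands in the bin, at about (118,150) of the top crop, and the bottle is untouched. Next, the square stub.

Emit:
move_arm(
  deltas=[
    [[-0.001,-0.001,0.05,0,-1],[-0.001,-0.001,0.1,0,-1],[-0.001,-0.001,0.13,0,-1],[-0.001,-0.001,0.147,0,-1],[-0.001,-0.001,0.147,0,-1],[-0.001,-0.001,0.147,0,1],[-0.001,-0.001,0.147,0,1],[-0.001,-0.001,0.147,0,1],[-0.001,-0.001,0.147,0,1],[-0.001,-0.001,0.147,0,1],[-0.001,-0.001,0.147,0,1],[-0.001,-0.001,0.147,0,1]],
  ],
)

```text
clock: 7.7
position: [0.7007, 0.043, 0.0445]
ee_rot: [0.001, 0.0, 1.0, 0.0]
contact_force: [1.1, 1.0, 6.6]
width: 0.0255
gripper_force: 40.6
```

```bash
python3 -c "
from h import *
plan((.698,.0435,.15,90),(.58,.069,.16,90),(.54,.305,.15,90))"
```

```text
t 7.7 pos [0.7007 0.043  0.0445] psi 90.0 w 0.0255 F [1.1 1.  6.6]
[ 0.0031  0.0007 -0.1319] -0.0
[ 0.1506  0.0326 -0.1447] -0.0
[ 0.2006  0.3276 -0.1323] -0.0
```

Emit:
move_arm(
  deltas=[
    [[0.003,0,-0.06,0,1],[0.01,0,-0.12,0,1],[0.2,0.05,-0.14,0,1],[0.2,0.05,-0.14,0,1],[0.2,0.05,-0.14,0,1],[0.205,0.328,-0.14,0,1],[0.205,0.328,-0.14,0,1],[0.205,0.328,-0.14,0,1],[0.205,0.328,-0.14,0,1],[0.205,0.328,-0.14,0,1],[0.205,0.328,-0.14,0,1],[0.205,0.328,-0.14,0,1]],
  ],
)

```text
clock: 8.9
position: [0.5351, 0.3052, 0.1543]
ee_rot: [-0.001, -0.001, 1.0, -0.001]
contact_force: [0.2, -0.6, -2.1]
width: 0.0251
gripper_force: 40.2
```

```bash
python3 -c "
from h import *
plan((.54,.305,.034,90))"
```

```text
t 8.9 pos [0.5351 0.3052 0.1543] psi 90.1 w 0.0251 F [ 0.2 -0.6 -2.1]
[-0.0063 -0.      0.1503] 0.0008
```

Emit:
move_arm(
  deltas=[
    [[-0.006,0,0.05,0,1],[-0.006,0,0.1,0,1],[-0.006,0,0.13,0,1],[-0.006,0,0.15,0,1],[-0.006,0,0.15,0,1],[-0.006,0,0.15,0,-1],[-0.006,0,0.15,0,-1],[-0.006,0,0.15,0,-1],[-0.006,0,0.15,0,-1],[-0.006,0,0.15,0,-1],[-0.006,0,0.09,0,-1],[-0.006,0,0.03,0,-1]],
  ],
)

```text
clock: 10.1
position: [0.5395, 0.3049, 0.1309]
ee_rot: [-0.002, -0.0, 1.0, -0.001]
contact_force: [0.7, -0.0, -0.1]
width: 0.0846
gripper_force: 0.0
```

```bash
python3 - <<'E'
from h import *
ctr=np.array([.5832,.0399]);th=np.radians(10.82);ax=np.array([np.cos(th),np.sin(th)]);ay=np.array([-ax[1],ax[0]])
# leg origin from pointer: bed x -0.050-0.049
lx=-.0502-.049
p=ctr+ax*(lx+.032)+ay*.0055; p2=p-ax*.004   # stay 4 mm further back for safety
print(p,p2)
plan((.50,.28,.17,100.8),(*p2,.17,100.8))
E
```

```text
[0.51616221 0.03268715] [0.51223333 0.03193626]
t 10.1 pos [0.5395 0.3049 0.1309] psi 90.01 w 0.0846 F [ 0.7 -0.  -0.1]
[ 0.0496 -0.0311 -0.0487] -0.0899
[ 0.0344 -0.3412 -0.0482] -0.0899
```

Emit:
move_arm(
  deltas=[
    [[0.034,-0.03,-0.048,0,-1],[0.034,-0.341,-0.048,-0.09,-1],[0.034,-0.341,-0.048,-0.09,-1],[0.034,-0.341,-0.048,-0.09,-1],[0.034,-0.341,-0.048,-0.09,-1],[0.034,-0.341,-0.048,-0.09,-1],[0.034,-0.341,-0.048,-0.09,-1],[0.034,-0.341,-0.048,-0.09,-1],[0.034,-0.341,-0.048,-0.09,-1],[0.034,-0.341,-0.048,-0.09,-1]],
  ],
)

```text
clock: 11.1
position: [0.5135, 0.034, 0.1696]
ee_rot: [0.0, -0.095, 0.995, 0.0]
contact_force: [1.1, -0.1, 0.4]
width: 0.0854
gripper_force: 0.0
```

```bash
python3 - <<'E'
from h import *
plan((.5122,.0319,.046,100.8),(.5122,.0319,.085,100.8))
a=snap('top','t3'); b=snap('scene','s3')
cv2.imwrite('pics/c3.png',np.hstack([cv2.resize(a[140:270,90:290],(600,390)),cv2.resize(b[170:300,250:320],(200,390))]))
E
```

```text
t 11.1 pos [0.5135 0.034  0.1696] psi 100.92 w 0.0854 F [ 1.1 -0.1  0.4]
[ 0.0021 -0.0023  0.1545] 0.001
[ 0.0021 -0.0023  0.1057] 0.001
```

View pics/c3.png

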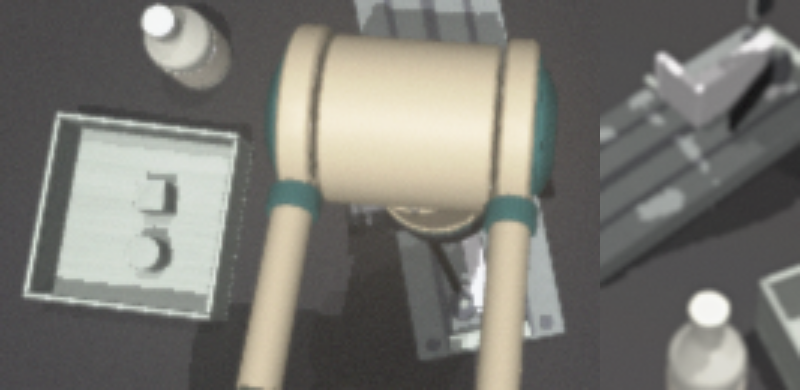

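Both stubs are in the bin (crop (155,195) and (150,252)) and the bottle is undisturbed. Now descend over the leg, slightly behind the pinch point.

Emit:
move_arm(
  deltas=[
    [[0.002,-0.002,0.05,0,-1],[0.002,-0.002,0.1,0,-1],[0.002,-0.002,0.1,0,-1],[0.002,-0.002,0.12,0,-1],[0.002,-0.002,0.13,0,-1],[0.002,-0.002,0.14,0,-1],[0.002,-0.002,0.15,0,-1],[0.002,-0.002,0.154,0,-1],[0.002,-0.002,0.154,0,-1]],
  ],
)

```text
clock: 12.1
position: [0.5121, 0.0306, 0.0462]
ee_rot: [-0.0, -0.094, 0.996, 0.0]
contact_force: [-0.1, 1.0, -0.1]
width: 0.0854
gripper_force: 0.0
```

```bash
python3 - <<'E'
from h import *
th=np.radians(10.82);ax=np.array([np.cos(th),np.sin(th)])
p=np.array([.5122,.0319])
plan(*[(*(p+ax*d),.046,100.8) for d in (0,.03,.08)])
a=snap('top','t4'); b=snap('scene','s4')
cv2.imwrite('pics/c4.png',np.hstack([cv2.resize(a[110:270,190:290],(400,590)),cv2.resize(b[150:270,220:320],(400,590))]))
E
```

```text
t 12.1 pos [0.5121 0.0306 0.0462] psi 100.8 w 0.0854 F [-0.1  1.  -0.1]
[-0.0004  0.0015  0.0002] -0.0
[-0.0379  0.0015  0.0002] -0.0
[-0.1004  0.0016  0.0002] -0.0
```

View pics/c4.png

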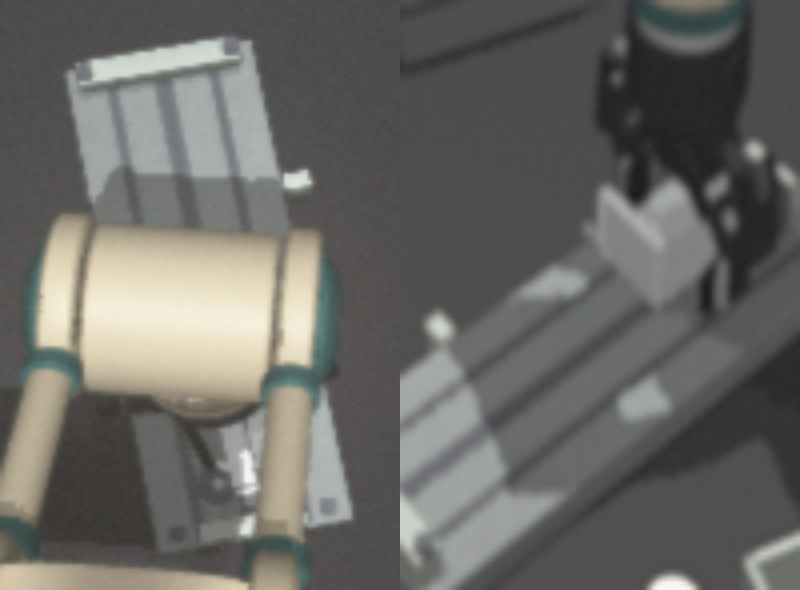

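The fingers straddle bar and lever with no contact. The tab shows in both views (scene crop (438,327)). Push the leg out most of the way.

Emit:
move_arm(
  deltas=[
    [[-0.01,0.001,0,0,-1],[-0.025,0.001,0,0,-1],[-0.04,0.001,0,0,-1],[-0.055,0.001,0,0,-1],[-0.07,0.001,0,0,-1],[-0.085,0.001,0,0,-1],[-0.1,0.001,0,0,-1],[-0.115,0.001,0,0,-1],[-0.125,0.001,0,0,-1],[-0.125,0.001,0,0,-1],[-0.125,0.001,0,0,-1]],
  ],
)

```text
clock: 13.3
position: [0.6106, 0.0501, 0.0461]
ee_rot: [0.0, -0.094, 0.996, -0.0]
contact_force: [-3.5, 0.4, 0.0]
width: 0.0853
gripper_force: 1.4
```

```bash
cat > look.py <<'E'
from h import *; import sys
n=sys.argv[1]
def crop(f,x,y,w,h,s):
    im=cv2.imread(f'pics/{f}.png')[y:y+h,x:x+w]; im=cv2.resize(im,None,fx=s,fy=s,interpolation=cv2.INTER_CUBIC)
    for u in range(-(-x//10)*10,x+w,10): cv2.line(im,((u-x)*s,0),((u-x)*s,8),(0,255,255),1); cv2.putText(im,str(u),((u-x)*s,20),0,.35,(0,255,255),1)
    for v in range(-(-y//10)*10,y+h,10): cv2.line(im,(0,(v-y)*s),(8,(v-y)*s),(0,255,255),1); cv2.putText(im,str(v),(10,(v-y)*s+4),0,.35,(0,255,255),1)
    return im
plan(); snap('top','t'+n); snap('scene','s'+n)
cv2.imwrite(f'pics/c{n}.png',np.hstack([crop('t'+n,225,120,60,98,6),crop('s'+n,200,170,70,98,6)]))
E
python3 look.py 5
```

```text
t 13.3 pos [0.6106 0.0501 0.0461] psi 100.82 w 0.0853 F [-3.5  0.4  0. ]
```

View pics/c5.png

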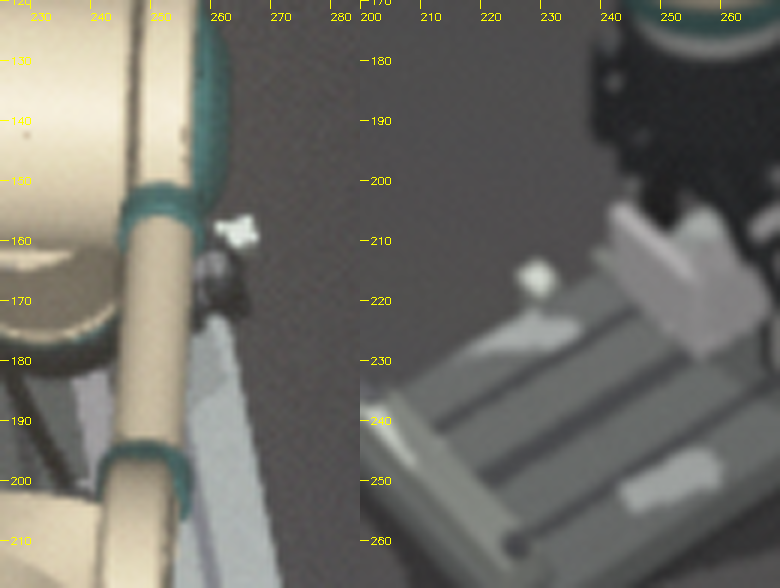

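The scene view shows the pointer tip at about (239.7,212.5) and the tab's top at (229.7,216.2); in the top view the knuckle hides the pointer.

```bash
python3 - <<'E'
from h import *
th=np.radians(10.82);ax=np.array([np.cos(th),np.sin(th),0]);ay=np.array([-ax[1],ax[0],0]);ctr=np.array([.5832,.0399,.025])
for k,uv,z in(('ptr',(239.7,212.5),.029),('tab',(229.7,216.2),.027)):
    d=onz('scene',[uv],z)[0]-ctr; print(k,d@ax,d@ay)
# plate top edge, -y end and +y end near/far : crops (622,208) & (695,278)
for uv in((243.7,204.7),(255.8,216.3)):
    d=onz('scene',[uv],.074)[0]-ctr; print('plate',d@ax,d@ay)
# predict the pointer (y -68, z .029) with far face edge, from start geometry in scene0
p=ctr+ax*.0685+ay*-.068+[0,0,.004];print(proj('scene',[p,p-ax*.026, p+ay*.018, p-ax*.026+ay*.018]))
print(cv2.imread('pics/s5.png').min(2)[206:222,224:248])
E
```

```text
ptr 0.043388182306546764 -0.0635726591634584
tab 0.07036202516603134 -0.07138738029748251
plate 0.04324426592992456 -0.042675996597497545
plate 0.04492634465246525 0.008318507718511295
[[230.98247906 216.06251959]
 [238.96055833 211.41463038]
 [235.0831403  219.95066452]
 [243.09550129 215.21338837]]
[[ 77  77  79  76  78  78  76  77  79  78  77  77  79  77  78  77  83 109
  139 161 169 165 144 114]
 [ 78  79  78  77  77  78  79  77  77  78  78  79  78  77  78  77  80 102
  127 145 161 170 167 148]
 [ 77  77  78  78  78  78  78  78  78  79  78  77  77  78  77  76  81  97
  119 133 147 161 170 167]
 [ 78  77  78  78  78  79  78  77  79  78  78  76  78  77  77  78  82  99
  118 130 133 144 159 167]
 [ 78  78  78  78  78  77  78  77  76  77  78  79  78  78  79  85  91  99
  116 127 130 133 142 155]
 [ 78  78  78  78  76  78  77  76  78  77  77  76  79  79  89 101 108 110
  117 127 130 129 132 140]
 [ 77  77  77  79  85  89  84  78  75  77  78  78  78  81  95 112 121 123
  124 128 129 130 128 131]
 [ 79  78  80  91 111 124 115  92  78  76  77  77  77  80  90 107 119 124
  126 130 129 130 128 130]
 [ 79  84 100 126 154 170 160 127  94  78  78  79  77  78  85  95 108 119
  124 128 129 130 130 129]
 [ 79  92 126 163 189 200 191 161 118  87  79  77  79  80  86  95 104 111
  120 127 130 128 129 131]
 [ 78  91 125 168 196 205 199 173 131  97  80  82  85  92  99 102 103 106
  113 123 129 129 130 129]
 [ 78  85 106 143 175 192 190 161 127 102  89  89  96 103 106 106 105 104
  108 118 124 129 128 129]
 [ 79  77  89 113 141 167 166 139 114 101  98 100 105 107 107 107 108 107
  108 110 118 125 129 130]
 [ 78  78  86  99 113 130 134 118 104 104 104 106 108 108 107 108 108 107
  107 105 110 118 125 129]
 [ 78  79  85  96 107 111 111 104 104 106 108 109 108 108 107 108 107 108
  106 104 100 105 114 124]
 [ 77  77  89 109 124 126 114 106 107 106 109 107 108 106 108 107 106 105
  100  94  87  89 100 116]]
```

Emit:
move_arm(
  deltas=[
    [[-0.01,0,0,0,-1],[-0.02,0,0,0,-1],[-0.028,0,0,0,-1],[-0.028,0,0,0,-1],[-0.028,0,0,0,-1]],
  ],
)

```text
clock: 13.9
position: [0.6325, 0.0544, 0.0462]
ee_rot: [0.0, -0.094, 0.996, 0.0]
contact_force: [-2.5, -0.3, -1.1]
width: 0.0856
gripper_force: 1.6
```

```bash
python3 look.py 6
```

```text
t 13.9 pos [0.6325 0.0544 0.0462] psi 100.81 w 0.0856 F [-2.5 -0.3 -1.1]
```

View pics/c6.png

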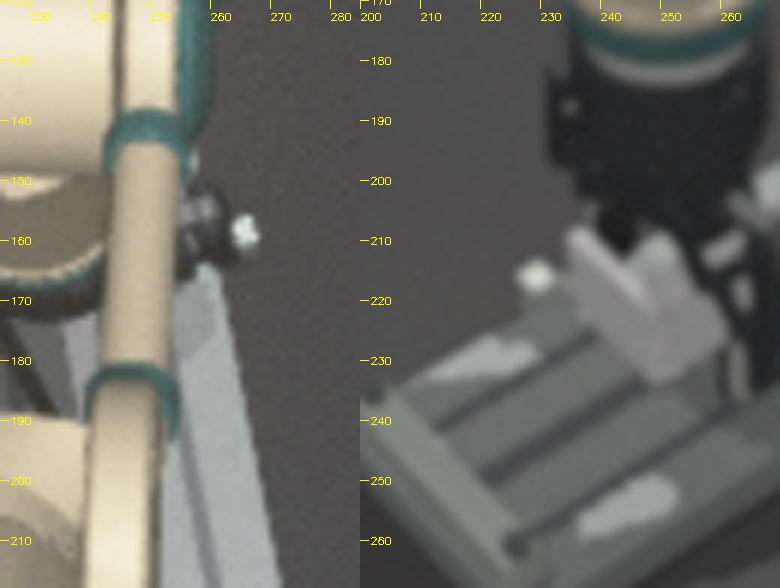

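```bash
python3 - <<'E'
from h import *
th=np.radians(10.82);ax=np.array([np.cos(th),np.sin(th),0]);ay=np.array([-ax[1],ax[0],0]);ctr=np.array([.5832,.0399,.025])
def b(uv,z): d=onz('scene',[uv],z)[0]-ctr; return (d@ax).round(4),(d@ay).round(4)
for k,uv in(('s0 -y',(270.3,188.3)),('s0 +y',(284.2,200.5)),('s5 -y',(243.7,204.7)),('s5 +y',(255.8,216.3)),('s6 -y',(236.3,208)),('s6 +y',(248.3,220.5))): print(k,b(uv,.074))
p=manip.get_state()['position']-ctr; print('tcp',p@ax,p@ay,'plate near face if pad 11:',p@ax+.011,'=> pointer',p@ax+.011+.004)
# edge-based: track plate top patch between s0,s5,s6
I=[cv2.imread(f'pics/{n}.png').min(2) for n in('scene0','s5','s6')]
for i,(x,y) in zip(I,((270,188),(244,205),(236,208))): print(i[y-4:y+7,x-5:x+10])
g=I[2];print(g[210:224,222:242])
E
```

```text
s0 -y (np.float64(-0.047), np.float64(-0.0458))
s0 +y (np.float64(-0.0445), np.float64(0.012))
s5 -y (np.float64(0.0432), np.float64(-0.0427))
s5 +y (np.float64(0.0449), np.float64(0.0083))
s6 -y (np.float64(0.0644), np.float64(-0.0454))
s6 +y (np.float64(0.0675), np.float64(0.0075))
tcp 0.05079097127998653 0.004945878102476346 plate near face if pad 11: 0.061790971279986534 => pointer 0.06579097127998654
[[ 76  74  75  74  74  73  74  73  73  74  73  73  74  73  73]
 [ 74  73  74  72  73  73  72  73  73  73  74  73  74  74  74]
 [ 74  73  76  72  73  78  83  82  75  70  71  73  73  74  74]
 [ 75  74  73  76  92 122 141 134 108  80  72  72  74  73  75]
 [ 74  73  74  81 120 173 209 204 168 123  88  74  70  72  73]
 [ 74  75  72  85 128 189 231 235 222 186 142  96  75  70  74]
 [ 75  74  73  84 120 168 208 229 234 231 204 153 107  82  85]
 [ 76  74  73  85 113 143 164 192 223 236 234 212 164 128 121]
 [ 76  74  75  85 111 133 136 148 183 222 236 236 221 190 165]
 [ 74  75  75  84 112 132 130 127 144 178 220 234 236 229 210]
 [ 84  97 101  98 113 132 131 124 125 141 171 208 228 235 233
[... 1881 characters left out ...]
 131 135
  145 160]
 [ 79  78  79  93 127 167 195 203 193 170 136 122 122 126 129 128 130 130
  134 145]
 [ 80  79  77  86 107 143 171 181 170 150 126 119 124 128 129 130 130 129
  130 133]
 [ 79  80  77  78  90 113 135 144 136 120 109 110 117 122 127 129 129 130
  129 129]
 [ 79  79  79  80  85  98 109 113 111 106 103 105 109 117 125 129 130 129
  131 130]
 [ 78  78  77  79  86  96  98 102 104 105 104 104 105 112 122 128 129 130
  130 129]
 [ 80  80  78  79  84  94 101 102 105 107 107 107 106 113 122 129 131 129
  130 130]
 [ 79  77  79  78  85  96 103 107 107 109 107 107 108 111 122 130 130 129
  130 130]
 [ 78  80  83  87  96 103 107 108 108 109 108 107 108 108 116 121 122 124
  128 130]]
```

Several estimates put the pointer about 3–5 mm short of the tab. I'll advance 4 mm, hold with the lever open, then look at the numbers.

Emit:
move_arm(
  deltas=[
    [[-0.0025,0.0005,0,0,-1],[-0.005,0.0005,0,0,-1],[-0.005,0.0005,0,0,-1],[-0.005,0.0005,0,0,-1],[-0.005,0.0005,0,0,-1],[-0.005,0.0005,0,0,-1]],
  ],
)

```text
clock: 14.6
position: [0.6363, 0.0553, 0.0464]
ee_rot: [0.0, -0.094, 0.996, -0.0]
contact_force: [-4.0, -2.3, -2.0]
width: 0.0856
gripper_force: 1.8
```

```bash
python3 - <<'E'
from h import *
plan()
ims={n:manip.get_image(n) for n in('top','scene')}
for n in ims: cv2.imwrite(f'pics/{n}7.png',cv2.cvtColor(ims[n],cv2.COLOR_RGB2BGR))
g=ims['scene'].min(2);print(g[208:224,222:244])
# aligned-pointer view: what s0-based image of tab without the pointer looks like
print(cv2.imread('pics/s5.png').min(2)[208:224,222:236])
a=cv2.imread('pics/s7.png') if 0 else cv2.imread('pics/scene7.png')[195:235,215:262]; t=cv2.imread('pics/top7.png')[140:180,235:282]
cv2.imwrite('pics/c7.png',np.hstack([cv2.resize(x,(400,340),interpolation=cv2.INTER_CUBIC) for x in(t,a)]))
E
```

```text
t 14.6 pos [0.6363 0.0553 0.0464] psi 100.8 w 0.0856 F [-4.  -2.3 -2. ]
[[ 77  77  77  77  77  77  78  78  78  76  84 100 115 118 108  87  56  33
   31  33  32  34]
 [ 77  78  78  79  78  77  79  78  76  78  94 130 157 159 143 113  71  37
   29  33  31  35]
 [ 78  78  78  78  76  78  76  77  77  80  99 139 169 176 167 145 105  64
   38  31  30  32]
 [ 78  79  79  78  78  76  78  78  76  76  95 127 157 171 174 166 142 102
   64  37  29  39]
 [ 78  79  78  79  79  79  84  88  83  78  89 112 139 155 168 174 164 138
  100  65  42  55]
 [ 80  79  79  76  79  92 112 125 114  94  86 105 126 141 153 166 170 162
  137 104  82  88]
 [ 77  78  78  84 100 127 155 171 159 124  95 104 123 131 138 150 162 169
  160 144 127 126]
 [ 78  78  81  92 125 165 188 198 186 151 114 111 126 129 131 138 148 161
  169 166 159 151]
 [ 79  78  79  93 127 168 194 198 181 151 125 125 134 133 130 130 136 147
  159 170 171 166]
 [ 78  78  78  84 108 142 172 175 156 134 125 132 138 133 129 129 129 135
  145 160 171 173]
 [ 79  78  78  79  90 113 135 142 129 116 121 130 137 132 130 130 130 129
  133 145 161 172]
 [ 81
[... 705 characters left out ...]
8  77  77  77  79  85  89  84  78  75  77  78  78]
 [ 78  78  79  78  80  91 111 124 115  92  78  76  77  77]
 [ 80  78  79  84 100 126 154 170 160 127  94  78  78  79]
 [ 79  78  79  92 126 163 189 200 191 161 118  87  79  77]
 [ 78  79  78  91 125 168 196 205 199 173 131  97  80  82]
 [ 78  79  78  85 106 143 175 192 190 161 127 102  89  89]
 [ 80  77  79  77  89 113 141 167 166 139 114 101  98 100]
 [ 79  78  78  78  86  99 113 130 134 118 104 104 104 106]
 [ 80  79  78  79  85  96 107 111 111 104 104 106 108 109]
 [ 78  79  77  77  89 109 124 126 114 106 107 106 109 107]
 [ 78  79  81  90 108 132 147 145 129 119 121 120 120 116]
 [ 81  90 103 120 138 154 162 159 150 146 145 147 145 136]]
```

View pics/c7.png

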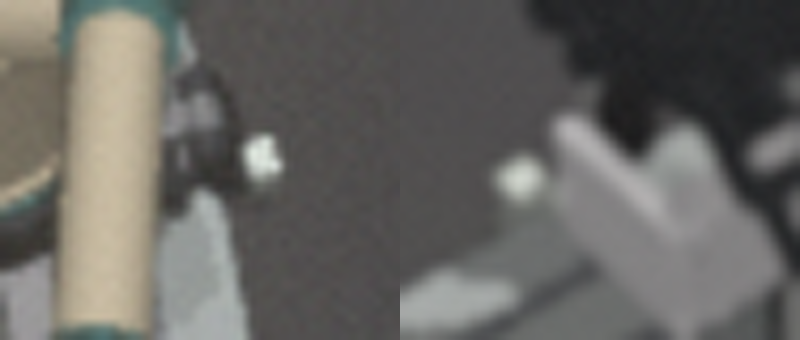

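The pointer now lies against the tab's inner side in both views. The kinematic and image estimates agree to within about ±1.5 mm, so I'll close the lever.

Emit:
move_arm(
  deltas=[
    [[0,0,0,0,-0.6],[0,0,0,0,-0.3],[0,0,0,0,0],[0,0,0,0,0.3],[0,0,0,0,1],[0,0,0,0,1],[0,0,0,0,1],[0,0,0,0,1],[0,0,0,0,1],[0,0,0,0,1],[0,0,0,0,1],[0,0,0,0,1]],
  ],
  squeeze=60,
)

```text
clock: 15.9
position: [0.637, 0.0562, 0.0477]
ee_rot: [0.001, -0.093, 0.996, 0.001]
contact_force: [-4.6, 0.2, 8.2]
width: 0.0237
gripper_force: 64.1
```

```bash
python3 - <<'E'
from h import *
plan(); s=manip.get_state(); print(s['gripper_force'])
g=cv2.cvtColor(manip.get_image('scene'),cv2.COLOR_RGB2BGR); o=cv2.imread('pics/scene7.png')
cv2.imwrite('pics/scene8.png',g)
# shift of the plate patch since before closing
t=o[204:232,231:256]; r=cv2.matchTemplate(g[198:238,225:262],t,cv2.TM_CCOEFF_NORMED); print(cv2.minMaxLoc(r)[1:4:2]); print(cv2.phaseCorrelate(o[204:228,228:244].min(2).astype(float),g[204:228,228:244].min(2).astype(float)))
E
```

```text
t 15.9 pos [0.637  0.0562 0.0477] psi 100.71 w 0.0237 F [-4.6  0.2  8.2]
64.1381481042481
(0.7413671612739563, (5, 6))
((0.03078751923523093, 0.3387149135894898), 1.032501768277922)
```

The fingers hold something at 64 N with 23.7 mm opening. I'll check numerically that the lever lies flat against the bar.

```bash
python3 - <<'E'
from h import *
np.set_printoptions(linewidth=200)
th=np.radians(10.82);ax=np.array([np.cos(th),np.sin(th),0]);ay=np.array([-ax[1],ax[0],0]);ctr=np.array([.5832,.0399,0])
T=snap('top','top8').min(2).astype(np.float32); S=cv2.imread('pics/scene8.png').min(2).astype(np.float32)
T7=cv2.imread('pics/top7.png').min(2).astype(np.float32);S7=cv2.imread('pics/scene7.png').min(2).astype(np.float32)
ys=np.arange(-.012,.046,.003); print((ys*1000).astype(int))
for lx in(-.04,-.03,-.02,-.01,0,.01):
    P=[ctr+ax*(.0195+lx)+ay*y+[0,0,.067] for y in ys]
    for k,n,I in(('T7','top',T7),('T8','top',T),('S7','scene',S7),('S8','scene',S)):
        uv=proj(n,P).astype(np.float32); print(int(lx*1000),k,cv2.remap(I,uv[:,:1],uv[:,1:],1).ravel().astype(int))
g=S;print(g[208:222,224:244].astype(int))
E
```

```text
[-12  -9  -6  -3   0   2   5   8  11  14  17  20  23  26  29  32  35  38  41  44]
-40 T7 [171 173 172 175 174 173 167 143 160 175 177 178 177 178 177 176 174 173 170 162]
-40 T8 [169 174 174 173 174 176 170 143 154 174 177 177 176 177 178 177 175 173 171 164]
-40 S7 [159 172 183 176 154 138 127 113 106 102  91  76  65  61  62  64  72  87  96  93]
-40 S8 [158 170 182 173 150 137 127 115 108 103  91  74  64  61  62  66  78  92  97  93]
-30 T7 [159 160 162 162 160 154 137 163 179 181 181 180 179 178 179 174 172 170 168 166]
-30 T8 [158 160 160 161 161 155 140 157 177 184 182 182 180 178 176 172 172 171 170 167]
-30 S7 [150 140 129 109  84  75  76  78  76  65  62  61  61  62  64  64  63  61  60  64]
-30 S8 [148 140 136 136 136 137 132 120  98  75  65  64  65  64  65  64  62  60  63  72]
-20 T7 [140 141 142 145 143 119  99 104 114 135 143 155 168 170 170 167 161 162 162 160]
-20 T8 [139 140 142 144 141 119  95  91  86 104 129 151 168 170 168 168 166 161 163 161]
-20 S7 [118 116 110  97  82  71  66  62  57  49  41  36  33  29  36  46  56  61  64  67]
-20 S8 [126 137 137 137 138 135 127 110
[... 1548 characters left out ...]
45 160 171 170 156 132 106  79  53]
 [ 78  82 101 128 154 171 160 125 104 110 125 133 144 160 170 171 161 146 122  88]
 [ 79  92 127 164 188 199 190 165 134 121 124 129 132 142 159 170 175 172 155 127]
 [ 80  92 127 169 195 203 200 191 169 144 132 128 127 132 143 158 170 177 173 153]
 [ 78  83 108 143 173 185 187 188 182 165 141 129 129 130 132 142 157 169 174 167]
 [ 77  78  91 112 135 148 150 161 168 163 143 131 129 130 128 133 141 153 166 170]
 [ 78  78  86  98 108 114 118 123 135 141 136 129 129 130 130 130 131 139 152 164]
 [ 78  79  87  97 106 108 104 107 112 120 126 128 129 130 130 128 129 132 138 150]
 [ 77  79  89 104 117 118 111 106 105 112 122 127 129 129 129 130 130 130 131 136]]
```

The lever is now a dark strip flat along the bar (y 11–17 mm at every station), and the pointer sits within about 2 mm of the tab line. Handing in.

```bash
python3 -c "
from rig import manip
print(manip.sign_off())"
```

```text
the job is handed in; nothing more can be done
None
```

I handed the job in at about 16 s on the robot's clock: both stubs are in the bin, the pointer is within about 2 mm of the tab by my camera estimate, and the closed lever and leg are still gripped at about 64 N; no verdict came back.

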